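# Set the sliding jaw of the circuit-board holder to the pointer

### The arm

A 6-joint arm with a two-finger parallel gripper is mounted at the origin on the work surface. World frame = base frame: x ahead of the robot, y to its left, z up, the work surface at z = 0. Lengths are in m, angles in degrees, forces in N, time in s.
With the tool pointing down it reaches from about 0.425 to 0.95 m from the base axis. Payload 3.5 kg.
Tool frame: the origin (TCP) lies at the very end of the fingers, on their centre line; the grasp point (between the pads) lies 19 mm behind it; z points along the fingers, y is the direction in which the jaws open and shut (so a half turn about z gives the same grasp; the last joint's range is limited). The gripper opens to 85 mm and grips with 20 to 120 N. Pads are 22 mm wide; open, the fingers measure 114 mm over their backs; the gripper's body (76 mm by 85 mm) begins 54 mm behind the grasp point. The pads swing forward as they close: fully open they stand 13 mm farther back than shut.
Start: joints at [-75.057, 16.404, 90.338, -0, 73.258, -8.594], TCP at [0.27, -0.619, 0.231] pointing down, gripper open.
Joint ranges: [-158.93, 158.93], [-51.34, 127.21], [12.03, 142.37], [-87.48, 267.48], [13.55, 161.25], [-162.69, 162.69]. Speed limits (degrees/s): [159.86, 159.86, 180, 180, 180, 180].

### API

Orientations are given as [roll, pitch, yaw] about the fixed x, y, z axes, in that order (R = Rz(yaw) Ry(pitch) Rx(roll)).
In Python, from cell import sense, camera, job_done gives the robot as it stands.
- The arm moves only by the tool send_rows, never from a script. Its argument "commands" is a list of rows, each an object of numbers: "hand": the opening, from 0 (shut) to 1 (fully open); "tx", "ty", "tz": the shift along the tool's x, y, z in m; "wx", "wy", "wz": the turn, a rotation vector about the tool's x, y, z in degrees. A call has 1 to 12 rows; each row is the pose to reach, as a shift and turn from the pose commanded when the call began, along the tool's axes at that moment; what a row does not reach only later rows make up. A row lasts 1/10 s, in which the tool goes at most 50 mm and 8.59 degrees, less where a joint would pass 70% of its speed; a pose out of reach is approached as far as the arm can. A call with a gripper value outside its range is refused whole. The fingers move at their own pace and stop on an object; the grip force is fixed at half the most. Time passes only in rows, so rows that repeat a pose let the fingers close. It gives the time, the measured TCP pose, the force and the opening at its end, in the units of the state.
- sense(): the state, without advancing time (a new reading comes with each control period).
- camera(name): name is "side" or "top"; returns a dict with "frame" (384x512x3 uint8, red, green, blue), "vfov" (degrees; the focal length in pixels is half the picture's height over the tangent of half this angle, whatever the lens; pixels are square), "cx", "cy" (the principal point, pixels), "R" (3x3) and "t" (3): a world point X has camera coordinates R X + t. Camera axes: x right, y down, z forward; pixel columns grow to the right and rows downward; lengths in m; the calibration is good to about 2 mm. A picture is of the moment at which its call begins. There is no depth.
- job_done(): hands the job in, once; it reports no verdict.
The state is a dict: "time_s": time; "q": joint angles; "dq": joint speeds; "effort": joint torques, N m; "tcp_pos": TCP position; "tcp_rot": TCP orientation; "ft_force": force on the tool from outside, world axes, zero at the start; "wrist_torque": the same for the moment, N m; "gripper_width": finger opening in m.
Only numpy, scipy, OpenCV 4.12 (cv2) and the standard library are available. Lean on these libraries where they do the work, as an engineer would, in place of code of your own. Each camera call takes 0.05 s, during which the arm holds its last target. There are 200 camera calls.

### The job

Set the board holder on the bench up for the next batch of boards: swing the clamp lever of its sliding jaw fully open, slide the jaw along the rail until its upright plate is in line with the pointer on the holder's edge, and swing the lever fully back to lock the jaw there.

Things in the scene. Friction and masses are not known exactly. Their poses are not given: they have to be found in the camera images.
- jaw_grip (a point): On the sliding jaw's upright steel plate (12 mm thick in y, 40 wide in x): its mid-plane, 20 mm below its top, 25 above the jaw block. The similar jaw at the +y end, without lever, is fixed. Axes: y along the rail, z up. Slides along y, +-130 mm from the rail's middle, friction about 4 N; locked it holds against 25 N. Lever's upright pivot: 65 mm towards -x from here.
- lever_knob (a point): Centre of the upright round black knob on the end of the clamp lever: 18 mm diameter, 45 mm tall; this point is 25 mm above the arm, 20 mm below the knob's top. 65 mm from the lever's upright pivot, which rides on the sliding jaw; the pivot lies along this frame's +y. The knob is fixed to the lever and turns with it.
- clamp (a joint): Clamp lever angle, rad. 0 = locked: arm along the rail, pointing to the jaw's -y. Grows clockwise seen from above to 1.5 = fully open: arm across the rail, pointing to the jaw's -x. Stays where left; needs 2 to 3 N at the knob. The jaw is gripped below about 0.8.
- mark (a point): Pointer on the top of the holder's +x edge: dark steel block 22 mm wide, 10 high, with a brass screw, its point towards the rail; fixed. This point: mid-height, in the pointer's centre plane. Axes as the holder's, y along the rail. The jaw is in line when jaw_grip has the same y in these axes.

How it is judged (in metres and radians):
On the way, in this order (a step that is already met when the one before it is completed fails the run):
1. the clamp lever is swung open (past 1.1 rad) (value of joint clamp above 1.1 rad), for 0.1 s.
2. with the lever open, the jaw is brought within 10 mm of the pointer (value of joint clamp above 0.8 rad and y of jaw_grip in the frame of mark between -0.01 and 0.01 m), for 0.2 s.
At the end, for the whole second after the job is handed in: The sliding jaw is in line with the pointer to within 10 mm along the rail and the clamp lever is back in its locked position (below 0.2 rad), with nothing held (value of joint clamp below 0.2 rad and y of jaw_grip in the frame of mark between -0.01 and 0.01 m); the robot touches nothing.
It also fails if it takes over 61 s, if anything falls off the work surface, if the arm or the gripper's body presses on something with over 40 N, if the wrist force passes 120 N, or if a joint passes its speed limit or range.

## Working session

There is one attempt and no reset: what is moved stays moved. The work goes in short steps, Python scripts to look and compute and a tool call to move; the robot and the scene stay as the last step left them, time stands still between calls to the robot, and variables do not carry over. Pictures are saved under pics/ and viewed, on a budget of 10 in all, crops included, one or two more only if the job needs it, and the job is handed in when it is done.

Besides the shell and the picture viewer there is one more tool, called after "Request:" as a command line: name --argument value ..., lists and objects as JSON in quotes. send_rows: Moves the arm, as the interface text tells. Its arguments: {"type":"object","properties":{"commands":{"type":"array"}},"required":["commands"]}

```bash
mkdir -p pics; cat > h.py <<'E'
import numpy as np, cv2
from cell import sense, camera, job_done
def f(c): return c["frame"].shape[0]/2/np.tan(np.radians(c["vfov"])/2)
def ray(c,u,v):
    R=np.array(c["R"]);t=np.array(c["t"])
    d=R.T@np.array([(u-c["cx"])/f(c),(v-c["cy"])/f(c),1]); return -R.T@t,d/np.linalg.norm(d)
def onz(c,u,v,z):
    o,d=ray(c,u,v); return o+d*(z-o[2])/d[2]
def two(c1,p1,c2,p2):
    o1,d1=ray(c1,*p1);o2,d2=ray(c2,*p2)
    s=np.linalg.lstsq(np.c_[d1,-d2],o2-o1,rcond=None)[0]
    a=o1+s[0]*d1;b=o2+s[1]*d2; return (a+b)/2,np.linalg.norm(a-b)
def proj(c,X):
    p=np.array(c["R"])@X+np.array(c["t"]); return p[:2]/p[2]*f(c)+[c["cx"],c["cy"]]
E
python3 - <<'E'
from h import *
import pickle
cs={n:camera(n) for n in("side","top")}
pickle.dump(cs,open("c0.pkl","wb"))
for n,c in cs.items():
    cv2.imwrite(f"pics/{n}0.png",cv2.resize(c["frame"][:,:,::-1],(800,600),interpolation=cv2.INTER_CUBIC))
    print(n,c["vfov"],c["cx"],c["cy"],ray(c,c["cx"],c["cy"]))
print(sense())
E
```

```text
side 44.44254954115271 257.6593401492912 191.78312404500647 (array([0.39248709, 0.42735356, 0.55774414]), array([ 0.33166523, -0.61812956, -0.71268087]))
top 46.52578798361187 249.0250666199088 193.27308308580206 (array([0.51182572, 0.0092526 , 0.72155354]), array([ 0.15580324, -0.00306025, -0.98778337]))
{'time_s': 0.1, 'q': array([-7.50570699e+01,  1.64489900e+01,  9.04146241e+01, -5.48115853e-04,
        7.32565933e+01, -8.59208728e+00]), 'dq': array([-0.01105561, -0.05126149, -0.1494168 ,  0.04476465, -0.03638266,
        0.02846257]), 'effort': array([ 1.23830559e-03, -4.07291937e+01, -2.93698597e+01, -1.00813879e-04,
        3.40727769e-03,  4.85282087e-06]), 'tcp_pos': array([ 0.26943051, -0.61825595,  0.23007627]), 'tcp_rot': array([-1.79881063e+02, -1.74401577e-02,  2.35351577e+01]), 'ft_force': array([-0.40144046,  0.00870688,  0.7059823 ]), 'wrist_torque': array([0.01047421, 0.06630912, 0.04671948]), 'gripper_width': 0.08553059351068391}
```

View pics/side0.png

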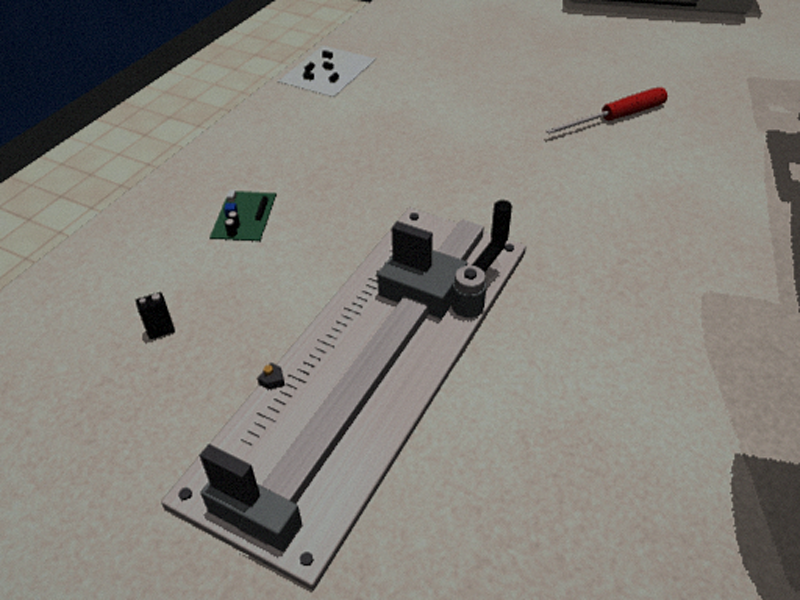

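View pics/top0.png

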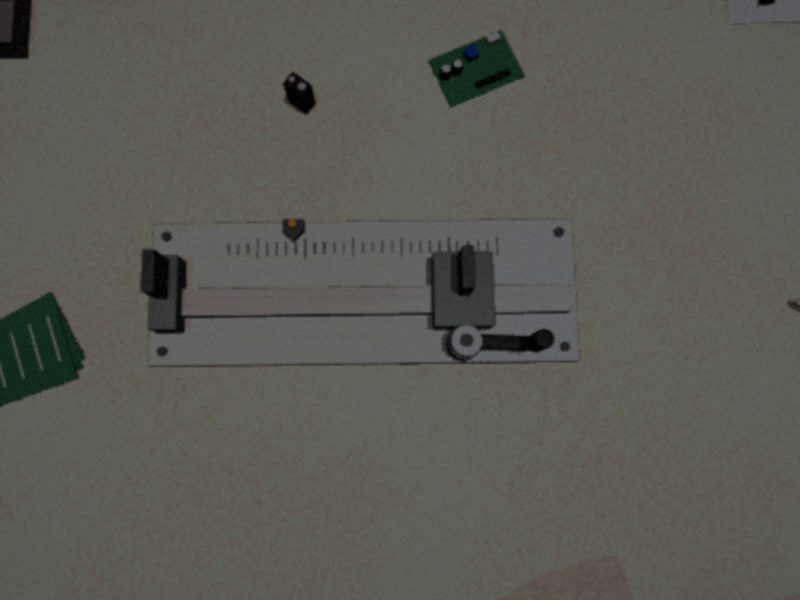

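Side view (800x600): the knob top is at (502,205), pivot at (470,273), plate top at about (412,230) and pointer screw at (268,368). In the top view the knob is at (543,338), pivot at (465,341), plate at (467,250-290) and pointer at (292,225). The lever is locked, pointing -y.

```bash
python3 - <<'E'
from h import *
import pickle
cs=pickle.load(open("c0.pkl","rb"));S,T=cs["side"],cs["top"];k=.64
P={"knobtop":((502,205),(543,335)),"pivot":((470,272),(465,341)),"screw":((268,369),(292,222)),
"h-y+x":((414,216),(559,231)),"h-y-x":((510,247),(565,346)),"h+y+x":((185,493),(166,237)),"h+y-x":((306,558),(162,351)),
"plate top -x corner(+y face)":((432,239),(460,292)),"plate top +x(+y face)":((392,226),(460,247))}
for n,(a,b) in P.items():
    X,e=two(S,np.array(a)*k,T,np.array(b)*k);print(n,X.round(4),round(e,4))
E
```

```text
knobtop [ 0.577  -0.1289  0.1031] 0.0009
pivot [ 0.5783 -0.0628  0.0663] 0.0041
screw [0.7071 0.105  0.0286] 0.0017
h-y+x [ 0.6955 -0.1711  0.0149] 0.0027
h-y-x [ 0.5752 -0.1697  0.0163] 0.0025
h+y+x [0.6978 0.2376 0.0177] 0.0034
h+y-x [0.5794 0.2384 0.0169] 0.0031
plate top -x corner(+y face) [ 0.6187 -0.057   0.0974] 0.0015
plate top +x(+y face) [ 0.6619 -0.0584  0.0959] 0.0034
```

Request:
send_rows --commands '[{"hand": 0.28, "tx": 0.04, "ty": -0.027, "tz": 0.005, "wz": -6}, {"hand": 0.28, "tx": 0.08, "ty": -0.055, "tz": 0.01, "wz": -12}, {"hand": 0.28, "tx": 0.12, "ty": -0.082, "tz": 0.015, "wz": -18}, {"hand": 0.28, "tx": 0.16, "ty": -0.11, "tz": 0.02, "wz": -24}, {"hand": 0.28, "tx": 0.2, "ty": -0.137, "tz": 0.025, "wz": -30}, {"hand": 0.28, "tx": 0.24, "ty": -0.164, "tz": 0.03, "wz": -36}, {"hand": 0.28, "tx": 0.28, "ty": -0.19, "tz": 0.035, "wz": -42}, {"hand": 0.28, "tx": 0.32, "ty": -0.22, "tz": 0.04, "wz": -48}, {"hand": 0.28, "tx": 0.36, "ty": -0.246, "tz": 0.045, "wz": -54}, {"hand": 0.28, "tx": 0.4, "ty": -0.274, "tz": 0.05, "wz": -60}, {"hand": 0.28, "tx": 0.44, "ty": -0.3, "tz": 0.05, "wz": -66.5}, {"hand": 0.28, "tx": 0.477, "ty": -0.327, "tz": 0.05, "wz": -66.5}]'

```text
invalid input at $.commands[0]: expected keys hand, tx, ty, tz, wx, wy, wz
```

Request:
send_rows --commands '[{"hand": 0.28}, {"hand": 0.28}, {"hand": 0.28}]'

```text
invalid input at $.commands[0]: expected keys hand, tx, ty, tz, wx, wy, wz
```

```bash
cat > snap.py <<'E'
from h import *
import sys,pickle
n=sys.argv[1]
cs={k:camera(k) for k in("side","top")};pickle.dump(cs,open(f"c{n}.pkl","wb"))
im=np.hstack([cs["side"]["frame"][40:340,100:500],cs["top"]["frame"][90:390,70:470]])[:,:,::-1]
im=np.vstack([im[:,:400],im[:,400:]])
cv2.imwrite(f"pics/s{n}.png",im)
s=sense();print(s["time_s"],s["tcp_pos"].round(4),s["tcp_rot"].round(2),s["ft_force"].round(1),s["gripper_width"])
E
python3 snap.py 1
```

```text
Traceback (most recent call last):
  File "snap.py", line 5, in <module>
    im=np.hstack([cs["side"]["frame"][40:340,100:500],cs["top"]["frame"][90:390,70:470]])[:,:,::-1]
       ~~~~~~~~~^^^^^^^^^^^^^^^^^^^^^^^^^^^^^^^^^^^^^^^^^^^^^^^^^^^^^^^^^^^^^^^^^^^^^^^^^
ValueError: all the input array dimensions except for the concatenation axis must match exactly, but along dimension 0, the array at index 0 has size 300 and the array at index 1 has size 294
```

Request:
send_rows --commands '[{"hand": 0.28, "tx": 0.04, "ty": -0.027, "tz": 0.005, "wx": 0, "wy": 0, "wz": -6}, {"hand": 0.28, "tx": 0.08, "ty": -0.055, "tz": 0.01, "wx": 0, "wy": 0, "wz": -12}, {"hand": 0.28, "tx": 0.12, "ty": -0.082, "tz": 0.015, "wx": 0, "wy": 0, "wz": -18}, {"hand": 0.28, "tx": 0.16, "ty": -0.11, "tz": 0.02, "wx": 0, "wy": 0, "wz": -24}, {"hand": 0.28, "tx": 0.2, "ty": -0.137, "tz": 0.025, "wx": 0, "wy": 0, "wz": -30}, {"hand": 0.28, "tx": 0.24, "ty": -0.164, "tz": 0.03, "wx": 0, "wy": 0, "wz": -36}, {"hand": 0.28, "tx": 0.28, "ty": -0.19, "tz": 0.035, "wx": 0, "wy": 0, "wz": -42}, {"hand": 0.28, "tx": 0.32, "ty": -0.22, "tz": 0.04, "wx": 0, "wy": 0, "wz": -48}, {"hand": 0.28, "tx": 0.36, "ty": -0.246, "tz": 0.045, "wx": 0, "wy": 0, "wz": -54}, {"hand": 0.28, "tx": 0.4, "ty": -0.274, "tz": 0.05, "wx": 0, "wy": 0, "wz": -60}, {"hand": 0.28, "tx": 0.44, "ty": -0.3, "tz": 0.05, "wx": 0, "wy": 0, "wz": -66.5}, {"hand": 0.28, "tx": 0.477, "ty": -0.327, "tz": 0.05, "wx": 0, "wy": 0, "wz": -66.5}]'

```text
time_s: 1.4
tcp_pos: [0.577, -0.1265, 0.181]
tcp_rot: [-180.0, -0.0, 90.2]
ft_force: [1.0, -0.2, -0.2]
gripper_width: 0.0241
```

Request:
send_rows --commands '[{"hand": 0.28, "tx": 0, "ty": 0, "tz": 0, "wx": 0, "wy": 0, "wz": 0}, {"hand": 0.28, "tx": 0, "ty": 0, "tz": 0, "wx": 0, "wy": 0, "wz": 0}, {"hand": 0.28, "tx": 0, "ty": 0, "tz": 0, "wx": 0, "wy": 0, "wz": 0}]'

```text
time_s: 1.7
tcp_pos: [0.5759, -0.1291, 0.1811]
tcp_rot: [-180.0, 0.0, 90.0]
ft_force: [0.2, -0.4, -0.9]
gripper_width: 0.024
```

```bash
sed -i 's/40:340/40:330/;s/90:390/90:380/' snap.py; python3 snap.py 1
```

```text
1.8 [ 0.5758 -0.1297  0.1812] [-1.7998e+02  1.0000e-02  8.9930e+01] [-0.5  0.5 -0. ] 0.02371767351356291
```

View pics/s1.png

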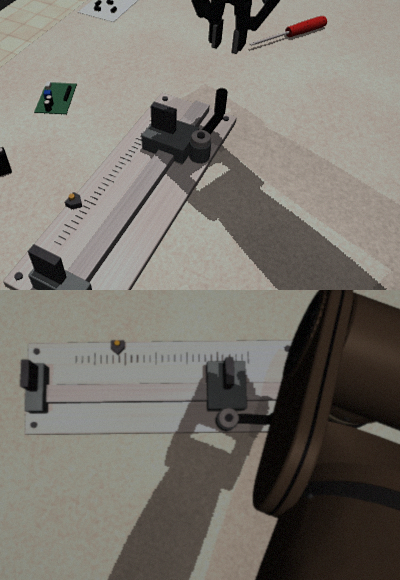

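The gripper is above the knob, fingers either side of it in x. I'll descend with a wider opening, then narrow to a loose cage.

Request:
send_rows --commands '[{"hand": 0.55, "tx": 0, "ty": 0.001, "tz": 0, "wx": 0, "wy": 0, "wz": 0}, {"hand": 0.55, "tx": 0, "ty": 0.001, "tz": 0.02, "wx": 0, "wy": 0, "wz": 0}, {"hand": 0.55, "tx": 0, "ty": 0.001, "tz": 0.04, "wx": 0, "wy": 0, "wz": 0}, {"hand": 0.55, "tx": 0, "ty": 0.001, "tz": 0.06, "wx": 0, "wy": 0, "wz": 0}, {"hand": 0.55, "tx": 0, "ty": 0.001, "tz": 0.08, "wx": 0, "wy": 0, "wz": 0}, {"hand": 0.55, "tx": 0, "ty": 0.001, "tz": 0.1, "wx": 0, "wy": 0, "wz": 0}, {"hand": 0.55, "tx": 0, "ty": 0.001, "tz": 0.11, "wx": 0, "wy": 0, "wz": 0}, {"hand": 0.55, "tx": 0, "ty": 0.001, "tz": 0.11, "wx": 0, "wy": 0, "wz": 0}, {"hand": 0.28, "tx": 0, "ty": 0.001, "tz": 0.11, "wx": 0, "wy": 0, "wz": 0}, {"hand": 0.28, "tx": 0, "ty": 0.001, "tz": 0.11, "wx": 0, "wy": 0, "wz": 0}, {"hand": 0.28, "tx": 0, "ty": 0.001, "tz": 0.11, "wx": 0, "wy": 0, "wz": 0}, {"hand": 0.28, "tx": 0, "ty": 0.001, "tz": 0.11, "wx": 0, "wy": 0, "wz": 0}]'

```text
time_s: 3.0
tcp_pos: [0.5778, -0.1287, 0.0723]
tcp_rot: [179.9, 0.0, 90.0]
ft_force: [0.2, -0.4, -0.0]
gripper_width: 0.0238
```

```bash
python3 snap.py 2
```

```text
3.1 [ 0.5776 -0.1286  0.0718] [1.7995e+02 2.0000e-02 9.0050e+01] [-0.4 -0.7  0.2] 0.02412556172515848
```

View pics/s2.png

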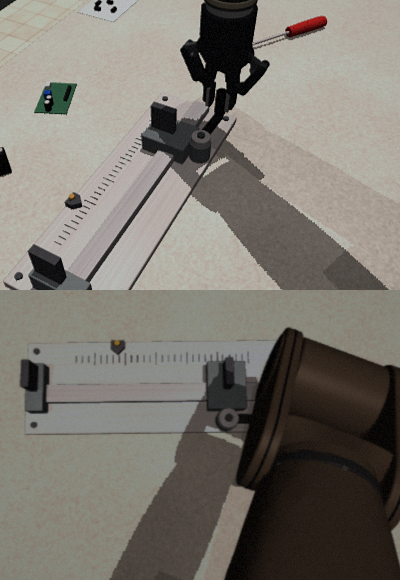

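Side view: the fingers straddle the knob with no contact force. Now the clockwise arc about the pivot, turning the tool along.

Request:
send_rows --commands '[{"hand": 0.28, "tx": 0.0006, "ty": -0.009, "tz": 0, "wx": 0, "wy": 0, "wz": 8}, {"hand": 0.28, "tx": 0.0025, "ty": -0.018, "tz": 0, "wx": 0, "wy": 0, "wz": 16}, {"hand": 0.28, "tx": 0.0056, "ty": -0.0264, "tz": 0, "wx": 0, "wy": 0, "wz": 24}, {"hand": 0.28, "tx": 0.0099, "ty": -0.0344, "tz": 0, "wx": 0, "wy": 0, "wz": 32}, {"hand": 0.28, "tx": 0.0152, "ty": -0.0418, "tz": 0, "wx": 0, "wy": 0, "wz": 40}, {"hand": 0.28, "tx": 0.0215, "ty": -0.0483, "tz": 0, "wx": 0, "wy": 0, "wz": 48}, {"hand": 0.28, "tx": 0.0287, "ty": -0.0539, "tz": 0, "wx": 0, "wy": 0, "wz": 56}, {"hand": 0.28, "tx": 0.0365, "ty": -0.0584, "tz": 0, "wx": 0, "wy": 0, "wz": 64}, {"hand": 0.28, "tx": 0.0449, "ty": -0.0618, "tz": 0, "wx": 0, "wy": 0, "wz": 72}, {"hand": 0.28, "tx": 0.0537, "ty": -0.064, "tz": 0, "wx": 0, "wy": 0, "wz": 80}, {"hand": 0.28, "tx": 0.0627, "ty": -0.065, "tz": 0, "wx": 0, "wy": 0, "wz": 86}, {"hand": 0.28, "tx": 0.066, "ty": -0.065, "tz": 0, "wx": 0, "wy": 0, "wz": 86}]'

```text
time_s: 4.3
tcp_pos: [0.5134, -0.0632, 0.0723]
tcp_rot: [179.8, -0.2, 4.1]
ft_force: [1.8, -4.4, 0.2]
gripper_width: 0.0242
```

```bash
python3 snap.py 3
```

```text
4.4 [ 0.5132 -0.0629  0.0722] [ 1.7993e+02 -1.2000e-01  4.2000e+00] [ 1.1 -2.   0.4] 0.023992926981835156
```

View pics/s3.png

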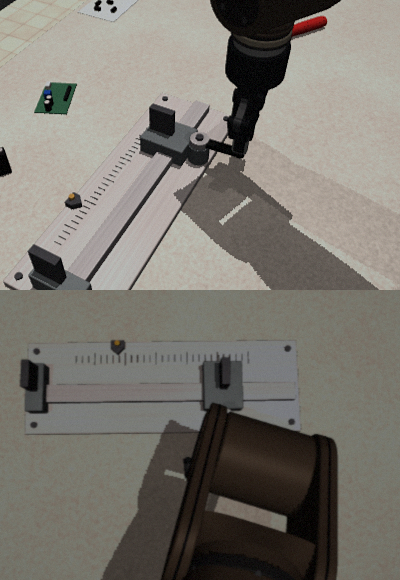

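The lever is across the rail (open), and the jaw has already shifted a few mm to +y. Next I push the jaw by the knob against the lever's open stop.

Request:
send_rows --commands '[{"hand": 0.28, "tx": 0.0008, "ty": -0.01, "tz": 0, "wx": 0, "wy": 0, "wz": 0}, {"hand": 0.28, "tx": 0.0019, "ty": -0.025, "tz": 0, "wx": 0, "wy": 0, "wz": 0}, {"hand": 0.28, "tx": 0.0032, "ty": -0.042, "tz": 0, "wx": 0, "wy": 0, "wz": 0}, {"hand": 0.28, "tx": 0.0045, "ty": -0.06, "tz": 0, "wx": 0, "wy": 0, "wz": 0}, {"hand": 0.28, "tx": 0.006, "ty": -0.08, "tz": 0, "wx": 0, "wy": 0, "wz": 0}, {"hand": 0.28, "tx": 0.0075, "ty": -0.1, "tz": 0, "wx": 0, "wy": 0, "wz": 0}, {"hand": 0.28, "tx": 0.009, "ty": -0.118, "tz": 0, "wx": 0, "wy": 0, "wz": 0}, {"hand": 0.28, "tx": 0.01, "ty": -0.134, "tz": 0, "wx": 0, "wy": 0, "wz": 0}, {"hand": 0.28, "tx": 0.0113, "ty": -0.148, "tz": 0, "wx": 0, "wy": 0, "wz": 0}, {"hand": 0.28, "tx": 0.0118, "ty": -0.155, "tz": 0, "wx": 0, "wy": 0, "wz": 0}, {"hand": 0.28, "tx": 0.0118, "ty": -0.155, "tz": 0, "wx": 0, "wy": 0, "wz": 0}]'

```text
time_s: 5.5
tcp_pos: [0.5129, 0.0935, 0.0714]
tcp_rot: [-179.9, 0.1, 4.1]
ft_force: [0.3, -0.4, -0.6]
gripper_width: 0.0238
```

```bash
python3 snap.py 4; python3 -c "
import pickle,cv2
c=pickle.load(open('c4.pkl','rb'))
a=cv2.resize(c['side']['frame'][170:320,90:290],(800,600),interpolation=2)[:,:,::-1]
b=cv2.resize(c['top']['frame'][110:260,80:280],(800,600),interpolation=2)[:,:,::-1]
import numpy as np
cv2.imwrite('pics/z4.png',cv2.resize(np.hstack([a,b]),(800,300),interpolation=3))"
```

```text
5.6 [0.5119 0.0931 0.0706] [-1.7992e+02  1.7000e-01  4.0400e+00] [ 0.5 -1.  -0.7] 0.023557554560817266
```

View pics/z4.png

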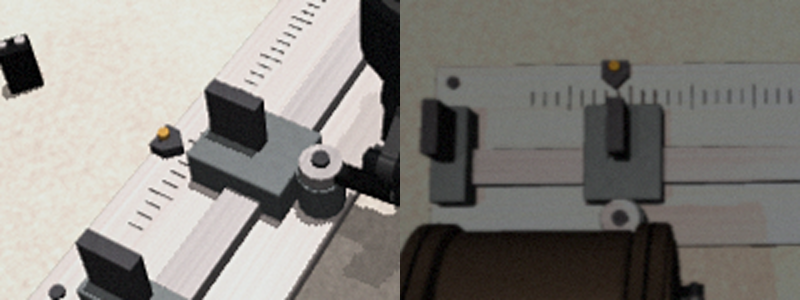

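```bash
python3 - <<'E'
from h import *
import pickle
cs=pickle.load(open("c4.pkl","rb"));S,T=cs["side"],cs["top"]
s=lambda u,v:(90+u/2-.25,170+v/2-.25)
t=lambda u,v:(80+(u-400)/2-.25,110+v/2-.25)
for n,a,b in [("screw",s(163,132),t(614,65)),("pivot",s(320,158),t(620,217)),("plate +y+x",s(206,90),t(607,96)),("plate +y-x",s(250,103),t(607,152))]:
    X,e=two(S,a,T,b);print(n,X.round(4),round(e,4))
print("top only", onz(T,*t(607,98),.097),onz(T,*t(616,88),.024),onz(T,*t(615,72),.029))
E
cat > e.py <<'E'
from h import *
import pickle,sys
T=pickle.load(open(f"c{sys.argv[1]}.pkl","rb"))["top"];g=cv2.cvtColor(T["frame"],cv2.COLOR_RGB2GRAY)
for r in (158,162,166,170,174): print(r,g[r,176:200])
E
python3 e.py 4
```

```text
screw [0.7068 0.1052 0.0297] 0.0024
pivot [0.5816 0.0962 0.0631] 0.0028
plate +y+x [0.6653 0.1012 0.0928] 0.0006
plate +y-x [0.6264 0.1016 0.0995] 0.0076
top only [0.66252739 0.10045033 0.097     ] [0.68820006 0.10389988 0.024     ] [0.70007182 0.10400736 0.029     ]
158 [ 89  87 116 118 118 114  86  61  73  79  85  81  67  52  70  93 109 115
  97  81 102 117 121 116]
162 [73 70 84 86 80 69 56 47 41 34 41 41 42 40 36 26 20 46 59 56 68 76 74 77]
166 [67 67 69 67 71 67 67 57 39 37 39 41 39 45 43 26  7  2 19 40 58 58 58 66]
170 [70 66 66 69 65 65 58 49 43 42 45 42 46 47 44 29  5  7 16 40 59 63 60 67]
174 [66 69 64 67 71 69 56 45 42 40 45 42 44 44 46 29  2  7 14 41 58 62 63 64]
```

Request:
send_rows --commands '[{"hand": 0.28, "tx": 0.0003, "ty": -0.004, "tz": 0, "wx": 0, "wy": 0, "wz": 0}, {"hand": 0.28, "tx": 0.0005, "ty": -0.007, "tz": 0, "wx": 0, "wy": 0, "wz": 0}, {"hand": 0.28, "tx": 0.0007, "ty": -0.01, "tz": 0, "wx": 0, "wy": 0, "wz": 0}, {"hand": 0.28, "tx": 0.0007, "ty": -0.01, "tz": 0, "wx": 0, "wy": 0, "wz": 0}, {"hand": 0.28, "tx": 0.0007, "ty": -0.01, "tz": 0, "wx": 0, "wy": 0, "wz": 0}]'

```text
time_s: 6.1
tcp_pos: [0.5123, 0.103, 0.0707]
tcp_rot: [-180.0, 0.1, 4.0]
ft_force: [-1.6, -2.9, -1.3]
gripper_width: 0.0239
```

```bash
python3 snap.py 5;python3 e.py 5; python3 -c "
from h import *
import pickle
T=pickle.load(open('c5.pkl','rb'))['top']
print([onz(T,u,168,.097)[1].round(4) for u in (176,178,180,182,184,186)])"
```

```text
6.2 [0.5127 0.103  0.071 ] [-1.7998e+02  5.0000e-02  4.0300e+00] [-1.9 -3.  -1.1] 0.023959337034911106
158 [ 83  59  72  72  74  74  65  58  74 101 116 114  96  78 101 115 118 116
  90  79 101 116 118 112]
162 [66 38 40 39 39 40 35 37 31 15 27 47 52 51 55 65 71 74 62 61 66 75 73 77]
166 [54 41 41 39 42 40 43 41 35 18  3  8 19 42 57 59 59 59 66 68 66 64 69 64]
170 [53 38 38 42 39 38 44 41 37 12  7  3 16 42 59 54 52 57 60 67 68 65 69 64]
174 [56 43 41 41 41 46 42 44 30 14 11  9 16 40 59 59 57 60 64 66 69 65 65 65]
[np.float64(0.1108), np.float64(0.1079), np.float64(0.1051), np.float64(0.1022), np.float64(0.0994), np.float64(0.0965)]
```

```bash
python3 - <<'E'
import numpy as np
C=np.array([.5125,.1027]);P=np.array([.579,.105])
for th in (86,80,73,66,59,52,44,36,28,20,12,4,0,-4):
    a=np.radians(th);d=P+.065*np.array([-np.sin(a),-np.cos(a)])-C
    y=np.radians(4);print(th,th-86,(np.array([[np.cos(y),np.sin(y)],[np.sin(y),-np.cos(y)]])@d).round(4))
E
```

```text
86 0 [0.0015 0.0023]
80 -6 [0.0019 0.0091]
73 -13 [0.0032 0.017 ]
66 -20 [0.0054 0.0246]
59 -27 [0.0086 0.0319]
52 -34 [0.0126 0.0387]
44 -42 [0.0182 0.0458]
36 -50 [0.0247 0.0521]
28 -58 [0.0321 0.0575]
20 -66 [0.0401 0.0617]
12 -74 [0.0486 0.0648]
4 -82 [0.0575 0.0667]
0 -86 [0.062  0.0672]
-4 -90 [0.0665 0.0673]
```

Request:
send_rows --commands '[{"hand": 0.28, "tx": 0.0015, "ty": 0.0023, "tz": 0, "wx": 0, "wy": 0, "wz": 0}, {"hand": 0.28, "tx": 0.0019, "ty": 0.0091, "tz": 0, "wx": 0, "wy": 0, "wz": -6}, {"hand": 0.28, "tx": 0.0032, "ty": 0.017, "tz": 0, "wx": 0, "wy": 0, "wz": -13}, {"hand": 0.28, "tx": 0.0054, "ty": 0.0246, "tz": 0, "wx": 0, "wy": 0, "wz": -20}, {"hand": 0.28, "tx": 0.0086, "ty": 0.0319, "tz": 0, "wx": 0, "wy": 0, "wz": -27}, {"hand": 0.28, "tx": 0.0086, "ty": 0.0319, "tz": 0, "wx": 0, "wy": 0, "wz": -27}]'

```text
time_s: 6.8
tcp_pos: [0.525, 0.0717, 0.0719]
tcp_rot: [180.0, -0.1, 31.0]
ft_force: [0.4, -1.2, -0.0]
gripper_width: 0.0238
```

```bash
python3 snap.py 6;python3 e.py 6
```

```text
6.9 [0.5248 0.0719 0.0718] [ 1.7996e+02 -1.2000e-01  3.0870e+01] [-1.1  0.4  0.5] 0.023781799157381146
158 [ 92  66  78  80  82  79  68  65  80 102 118 122 104  83 106 122 125 122
  97  79 106 120 123 120]
162 [72 44 41 39 40 41 40 45 30 25 32 51 56 51 59 73 74 75 66 61 74 80 82 78]
166 [55 45 40 39 43 40 44 41 35 12  0 11 19 47 61 62 64 66 69 72 70 70 70 70]
170 [59 38 46 44 43 45 44 43 38 22  5 10 18 43 61 62 61 62 66 73 69 70 72 70]
174 [55 45 41 42 45 45 47 43 36 13 10  4 18 41 60 62 61 62 67 67 69 69 70 68]
```

View pics/s6.png

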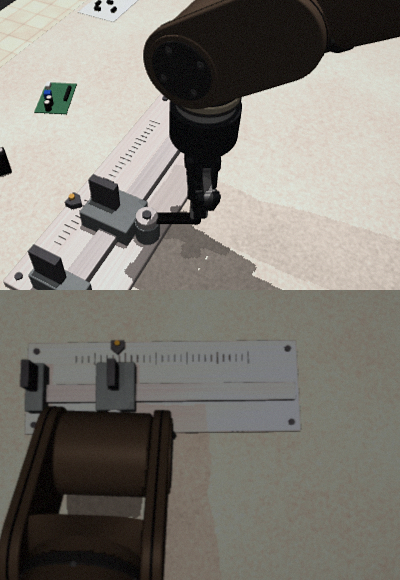

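The jaw stayed put while the lever swung part way; the plate lines up with the pointer. Now I work out the rest of the arc.

```bash
python3 - <<'E'
import numpy as np
k=lambda t:.065*np.array([-np.sin(np.radians(t)),-np.cos(np.radians(t))])
y=np.radians(31)
for th in (52,44,36,28,20,12,4,0,-4):
    print(th,th-59,(np.array([[np.cos(y),np.sin(y)],[np.sin(y),-np.cos(y)]])@(k(th)-k(59))).round(4))
E
```

```text
52 -7 [0.0005 0.0079]
44 -15 [0.0022 0.0168]
36 -23 [0.0052 0.0254]
28 -31 [0.0093 0.0335]
20 -39 [0.0145 0.0409]
12 -47 [0.0207 0.0475]
4 -55 [0.0277 0.0532]
0 -59 [0.0315 0.0557]
-4 -63 [0.0355 0.0579]
```

Request:
send_rows --commands '[{"hand": 0.28, "tx": 0.0005, "ty": 0.0079, "tz": 0, "wx": 0, "wy": 0, "wz": -7}, {"hand": 0.28, "tx": 0.0022, "ty": 0.0168, "tz": 0, "wx": 0, "wy": 0, "wz": -15}, {"hand": 0.28, "tx": 0.0052, "ty": 0.0254, "tz": 0, "wx": 0, "wy": 0, "wz": -23}, {"hand": 0.28, "tx": 0.0093, "ty": 0.0335, "tz": 0, "wx": 0, "wy": 0, "wz": -31}, {"hand": 0.28, "tx": 0.0145, "ty": 0.0409, "tz": 0, "wx": 0, "wy": 0, "wz": -39}, {"hand": 0.28, "tx": 0.0207, "ty": 0.0475, "tz": 0, "wx": 0, "wy": 0, "wz": -47}, {"hand": 0.28, "tx": 0.0277, "ty": 0.0532, "tz": 0, "wx": 0, "wy": 0, "wz": -55}, {"hand": 0.28, "tx": 0.0315, "ty": 0.0557, "tz": 0, "wx": 0, "wy": 0, "wz": -59}, {"hand": 0.28, "tx": 0.0335, "ty": 0.0575, "tz": 0, "wx": 0, "wy": 0, "wz": -59}, {"hand": 0.28, "tx": 0.0335, "ty": 0.0575, "tz": 0, "wx": 0, "wy": 0, "wz": -59}]'

```text
time_s: 7.9
tcp_pos: [0.582, 0.0396, 0.071]
tcp_rot: [-180.0, 0.0, 89.9]
ft_force: [-1.6, -1.6, 0.3]
gripper_width: 0.0236
```

Request:
send_rows --commands '[{"hand": 0.28, "tx": 0, "ty": 0.002, "tz": 0, "wx": 0, "wy": 0, "wz": 0}, {"hand": 0.28, "tx": 0, "ty": 0.003, "tz": 0, "wx": 0, "wy": 0, "wz": 0}, {"hand": 0.28, "tx": 0, "ty": 0.003, "tz": 0, "wx": 0, "wy": 0, "wz": 0}]'

```text
time_s: 8.2
tcp_pos: [0.5845, 0.0396, 0.071]
tcp_rot: [-179.9, 0.0, 90.0]
ft_force: [-4.3, -2.7, 0.1]
gripper_width: 0.0239
```

Request:
send_rows --commands '[{"hand": 0.55, "tx": 0, "ty": -0.004, "tz": 0, "wx": 0, "wy": 0, "wz": 0}, {"hand": 0.55, "tx": 0, "ty": -0.004, "tz": 0, "wx": 0, "wy": 0, "wz": 0}, {"hand": 0.55, "tx": 0, "ty": -0.004, "tz": -0.02, "wx": 0, "wy": 0, "wz": 0}, {"hand": 0.55, "tx": 0, "ty": -0.004, "tz": -0.05, "wx": 0, "wy": 0, "wz": 0}, {"hand": 0.55, "tx": 0, "ty": -0.004, "tz": -0.09, "wx": 0, "wy": 0, "wz": 0}, {"hand": 0.55, "tx": 0, "ty": -0.004, "tz": -0.13, "wx": 0, "wy": 0, "wz": 0}, {"hand": 0.55, "tx": -0.04, "ty": -0.004, "tz": -0.15, "wx": 0, "wy": 0, "wz": 0}, {"hand": 0.55, "tx": -0.09, "ty": -0.004, "tz": -0.15, "wx": 0, "wy": 0, "wz": 0}, {"hand": 0.55, "tx": -0.14, "ty": -0.004, "tz": -0.15, "wx": 0, "wy": 0, "wz": 0}, {"hand": 0.55, "tx": -0.19, "ty": -0.004, "tz": -0.15, "wx": 0, "wy": 0, "wz": 0}, {"hand": 0.55, "tx": -0.24, "ty": -0.004, "tz": -0.15, "wx": 0, "wy": 0, "wz": 0}, {"hand": 0.55, "tx": -0.28, "ty": -0.004, "tz": -0.15, "wx": 0, "wy": 0, "wz": 0}]'

```text
time_s: 9.4
tcp_pos: [0.5819, -0.2429, 0.2221]
tcp_rot: [179.8, 0.1, 89.9]
ft_force: [0.9, 1.1, 0.1]
gripper_width: 0.047
```

```bash
python3 snap.py 7;python3 e.py 7; python3 -c "
import pickle,cv2
c=pickle.load(open('c7.pkl','rb'))
import numpy as np
a=cv2.resize(c['side']['frame'][170:320,90:290],(400,300),interpolation=2)[:,:,::-1]
b=cv2.resize(c['top']['frame'][110:260,80:280],(400,300),interpolation=2)[:,:,::-1]
cv2.imwrite('pics/z7.png',np.hstack([a,b]))"
```

```text
9.5 [ 0.5817 -0.2452  0.2218] [1.7985e+02 1.2000e-01 8.9700e+01] [0.4 0.5 0.4] 0.04692768321093906
158 [ 81  52  67  66  66  70  58  53  68  90 104 101  87  72  90 106 104 107
  84  69  91 105 108 103]
162 [57 38 35 38 39 33 39 35 26 15 19 41 51 52 50 62 63 65 61 49 61 69 67 70]
166 [51 36 35 33 37 35 36 35 24 17 10  5 13 37 54 53 51 57 54 60 60 59 63 60]
170 [48 35 34 35 36 41 38 37 31 17  2  6 18 37 52 57 55 55 55 59 61 61 61 58]
174 [48 38 36 35 35 37 39 39 32  8  2  7 16 37 54 54 52 57 53 60 61 59 57 59]
```

View pics/z7.png

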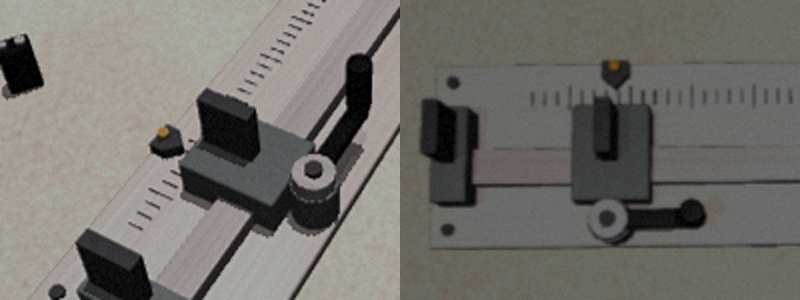

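Side: pivot (314,167), knob top (359,58). Top: pivot (607,218), knob (691,210), with the plate beside the pointer. The lever appears to lie along the rail again.

```bash
python3 - <<'E'
from h import *
import pickle
cs=pickle.load(open("c7.pkl","rb"));S,T=cs["side"],cs["top"]
s=lambda u,v:(90+u/2-.25,170+v/2-.25)
t=lambda u,v:(80+(u-400)/2-.25,110+v/2-.25)
for n,a,b in [("knob",s(359,58),t(691,208)),("pivot",s(314,167),t(607,218)),("screw",s(163,132),t(614,65)),("plate +y+x",s(198,95),t(595,97))]:
    X,e=two(S,a,T,b);print(n,X.round(4),round(e,4))
print("block edges",onz(T,*t(573,130),.052)[1],onz(T,*t(651,130),.052)[1])
E
```

```text
knob [0.5816 0.0411 0.1075] 0.0016
pivot [0.5809 0.1056 0.0648] 0.0029
screw [0.7068 0.1052 0.0297] 0.0024
plate +y+x [0.6647 0.1096 0.0964] 0.0022
block edges 0.1329737486430157 0.07340068972718708
```

```bash
python3 -c "
from cell import *
job_done()"
```

```text
the job is handed in; nothing more can be done
```

The board holder is set up: the lever was swung open, the jaw slid to the pointer, and the lever swung back to lock it. I handed the job in at about 9.5 s of the allowed 61 s; no verdict is reported.

I moved everything by the knob, held loosely between the fingers: about 86° open, about 165 mm along the rail, then back to closed.

| Last check (after backing off) | Result | Limit |
|---|---|---|
| Jaw plate vs pointer along the rail | plate y ≈ 0.104 m, pointer y ≈ 0.105 m, so about 1 mm off | 10 mm |
| Lever angle, from knob and pivot positions | about 0.01–0.02 rad from locked | 0.2 rad |

- **Arm clear:** it stands well away at 0.22 m height, with force readings near zero.
- **Forces:** the highest reading I saw was about 5 N.
- **Disagreements:** the two camera views differed by 2–3 mm on some points, well inside the limits. The jaw shifted a few mm when I first swung the lever open, and the later measurement of its position accounted for that. No check failed.

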